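# Load the furnace carriage under a latched stop

## Robot

A 7-joint arm with a two-finger parallel gripper is mounted at the origin on the work surface. World frame = base frame: x ahead of the robot, y to its left, z up, the work surface at z = 0. Lengths are in m, angles in rad, forces in N, time in s.
With the tool pointing down it reaches from about 0.425 to 0.875 m from the base axis. Payload 4.7 kg.
Tool frame: the origin (TCP) lies at the very end of the fingers, on their centre line; the grasp point (between the pads) lies 19 mm behind it; z points along the fingers, y is the line along which they close (so a half turn about z gives the same grasp; the last joint's range is limited). The gripper opens to 87 mm and grips with 3 to 60 N. Pads are 19 mm wide; open, the fingers measure 117 mm over their backs; the gripper's body (75 mm by 190 mm) begins 51 mm behind the grasp point.
Start: joints at [-1.265, 0.321, -0.07, 1.45, 0.023, 1.371, -0.057], TCP at [0.187, 0.623, 0.223] pointing down, gripper open.
Joint ranges: [-2.86, 2.86], [-0.3, 2.09], [-1.38, 1.24], [0.06, 2.45], [-1.56, 4.7], [0.09, 2.05], [-2.69, 2.69]. Speed limits (rad/s): [2.57, 2.57, 3.14, 3.14, 3.14, 3.14, 3.14].

## Interface

Orientations are given as a rotation vector (axis times angle).
In Python, from bench import get_state, get_image, get_calibration, close_job gives the robot as it stands.
- The arm moves only by the shell command python3 -m crank 'ROWS' [FORCE]. ROWS is JSON, a list of rows, each a list of 5 numbers: the opening, from 0 (shut) to 1 (fully open), then the shift along the world's x, y, z in units of 0.2 m (1.0 is 0.2 m), then the turn about the world's z in units of 2 pi rad (1.0 is 2 pi rad). A call has 1 to 5 rows; each row is the pose to reach, as a shift and turn from the pose commanded when the call began, turning the shorter way round; what a row does not reach only later rows make up. A row lasts 1/8 s, in which the tool goes at most 62.5 mm and 10.7 degrees, less where a joint would pass 70% of its speed; a pose out of reach is approached as far as the arm can. A call with a number of a shift or a turn outside -1 to 1 is refused whole. A call with a gripper value outside its range is refused whole. The fingers move at their own pace and stop on an object; FORCE is the grip in N (left out, the last holds). Time passes only in rows, so rows that repeat a pose let the fingers close. It gives the time, the measured TCP pose, the force, the opening and the grip force at its end, in the units of the state.
- get_state(): the state, without advancing time (a new reading comes with each control period).
- get_image(name): name is "scene" or "top" or "wrist"; returns the picture (420x560x3 uint8, red, green, blue); there is no depth.
- get_calibration(name): a dict with "fovy" (degrees; the focal length in pixels is half the picture's height over the tangent of half this angle, whatever the lens; pixels are square), "cx", "cy" (the principal point, pixels), "R" (3x3) and "t" (3): a world point X has camera coordinates R X + t. Camera axes: x right, y down, z forward; pixel columns grow to the right and rows downward; lengths in m; the calibration is good to about 2 mm. The wrist camera is an equidistant fisheye: a pixel r from the principal point sees the ray r / f radians off the axis. A picture is of the moment at which its call begins: read the wrist's pose just before it. get_calibration takes no time and is no camera call; for the wrist camera it gives the pose at the moment of the call.
- close_job(): hands the job in; it is judged then, once.
The state is a dict: "time": time; "joint_positions": joint angles; "qd": joint speeds; "joint_torque": joint torques, N m; "position": TCP position; "tool_rot": TCP orientation; "ft_force": force on the tool from outside, world axes, zero at the start; "torque": the same for the moment, N m; "grip_width": opening from 0.0 (shut) to 1.0 (fully open); "grip_force": force on a finger pad.
Only numpy, scipy, OpenCV 4.12 (cv2) and the standard library are available. Lean on these libraries where they do the work, as an engineer would, in place of code of your own. Each camera call takes 0.05 s, during which the arm holds its last target. There are 200 camera calls.

## Task

Press the red mushroom stop on the console firmly, without hammering it, until it stays down by itself. With it latched, lift only the top steel tray off the nested stack and set it down gently on the loader's white carriage plate, centred and lengthwise, and let go. Then turn the stop's knob clockwise to reset it, so that it springs fully up, and leave the rest of the stack and the other things alone.

Things in the scene. Friction and masses are not known exactly. Their poses are not given: they have to be found in the camera images.
- stop (a joint): How far the red mushroom stop is pressed in, m: 0 is fully up, about 0.012 when latched down. A spring resists with about 5 N at the top, rising to about 10 N at 0.0125 to 0.013, where it latches; let go before that and it comes back up. A rubber end stop begins at 0.014 and stiffens fast: about 18 N at 0.016, 45 N at 0.0175. Pulling does not free it once latched.
- stop_turn (a joint): Turn of the stop's knob, rad: 0 at rest, growing clockwise as seen looking at the panel, hard end at 1.2. It takes up to about 0.15 N m to turn, and a weak spring returns it to 0 in about a second. Turned past about 0.75 rad with the stop latched, it frees the latch, and the stop springs up 12 mm; while a tight grip holds it down it springs up as soon as it is let go.
- stop_top (a point): Centre of the stop's top face, moving with it; z points outward along its axis (square to the panel, which slopes 25 degrees towards the console's front), x along its grip rib. The stop is a red disc, 64 mm across, 12 mm thick; the straight rib on it is 50 mm long, 24 mm wide and 20 mm high, and its top is this face, 54 mm above the panel when up.
- console: Cream and white sloping control console, fixed, 140 mm wide, 136 mm deep, 55 mm high in front and 116 mm at the back; origin at the centre of its underside, front (low side) towards its -x. The stop stands in the middle of its panel on a yellow disc, 85 mm above the bench at the panel's face.
- tray_top: Top one of three like steel trays nested in a stack: 116 mm long (its x), 56 mm wide (its y) over the rim, 36 mm high; 0.12 to 0.25 kg; origin at the centre of its underside. An upright band 8 mm high runs round the rim (its outer faces are the widest part); below it the walls slope inwards to a base of 98 x 38 mm. Two low ribs across the inside floor carry the tray nested in it.
- tray_rim (a point): Centre of the top tray's mouth, at the height of the rim's upper edge, 36 mm above its underside; axes as the tray's.
- tray_next: Tray under the top one, same shape, its origin 16 mm below the top tray's: its rim's upper edge lies 16 mm below the top tray's, so fingers reaching deeper than that take both. It stays in the stack.
- stack: Fixed blue plate, 150 x 90 x 8 mm, with the lowest tray of the stack fastened on it; origin at the centre of its underside, long side along x.
- carriage (a point): Centre of the top face of the loader's white carriage plate, 48 mm above the bench; the plate is flat, fixed, 150 mm long (x) and 84 mm wide (y). The tray goes here, its long side along x, either way round.
- beaker: Glass beaker, 68 mm across, 85 mm high, loose, to be left alone; origin at the centre of its underside.
- jar: Brown glass jar with a white cap, 60 mm across, 75 mm high, loose, to be left alone; origin at the centre of its underside.
- stop_cap: Uppermost 6 mm of the stop's grip rib, 47 x 21 mm, where it is pressed; origin on the stop's axis, 54 mm below its top face; axes as point stop_top.
- loader: Motorised loader, fixed: aluminium base 220 x 110 mm with two rails along x, blue end blocks and the white carriage plate in its middle; a black motor at its +x end, 44 mm high; origin at the centre of its underside.
Mind the look-alikes: they are no part of the job. Leave any green or orange look-alike of the tray_top alone.

How it is judged:
By the outcome, as a careful person would: the job done as asked, in the order asked, and still so for the second after the job is handed in, with the robot touching nothing.
It also fails if it takes over 72 s, if anything falls off the work surface, if the arm or the gripper's body presses on something with over 40 N, if the wrist force passes 120 N, or if a joint passes its speed limit or range.

## Working session

There is one attempt and no reset: what is moved stays moved. The work goes in short steps, Python scripts to look and compute and a shell command to move; the robot and the scene stay as the last step left them, time stands still between calls to the robot, and variables do not carry over. Pictures are saved under pics/ and viewed, at most 12 in all, crops included, and the job is handed in when it is done.

```bash
mkdir -p pics; cat > h.py <<'E'
import numpy as np, cv2
from bench import get_state,get_image,get_calibration
def snap(n,f):
    c=get_calibration(n); im=get_image(n); cv2.imwrite('pics/'+f,im[:,:,::-1]); return im,c
def ray(n,c,u,v):
    R=np.array(c['R']);t=np.array(c['t']);f=210/np.tan(np.radians(c['fovy'])/2)
    d=np.array([u-c['cx'],v-c['cy']],float)
    if n=='wrist':
        r=np.hypot(*d);a=r/f;k=np.sin(a)/max(r,1e-9);p=np.array([d[0]*k,d[1]*k,np.cos(a)])
    else: p=np.array([d[0]/f,d[1]/f,1])
    return -R.T@t, R.T@p
def onz(n,c,u,v,z):
    o,d=ray(n,c,u,v); return o+d*(z-o[2])/d[2]
def proj(n,c,X):
    R=np.array(c['R']);t=np.array(c['t']);f=210/np.tan(np.radians(c['fovy'])/2);p=R@X+t
    return c['cx']+f*p[0]/p[2],c['cy']+f*p[1]/p[2]
E
python3 - <<'E'
from h import *
for n in('top','scene'):
    im,c=snap(n,n+'0.png'); print(n,c)
print(get_state())
E
```

```text
top {'fovy': 43.83734189429371, 'cx': 281.62395896119904, 'cy': 209.3039314358615, 'R': array([[-0.01869915, -0.9998159 , -0.00430159],
       [-0.9898605 ,  0.01911852, -0.14075037],
       [ 0.1408067 ,  0.00162606, -0.99003577]]), 't': array([-0.04228247,  0.5299956 ,  1.35851243])}
scene {'fovy': 53.526378069303426, 'cx': 275.53836526255867, 'cy': 216.41256278426812, 'R': array([[-0.62807469,  0.77799155, -0.01585352],
       [ 0.45225975,  0.34837996, -0.82103138],
       [-0.63323242, -0.52283894, -0.5706629 ]]), 't': array([ 0.37472321, -0.10952544,  1.29458123])}
{'time': 0.1, 'joint_positions': array([-1.26491498,  0.32171011, -0.07008989,  1.45155633,  0.02259381,
        1.37081338, -0.0569119 ]), 'qd': array([-0.00087653, -0.00292205,  0.00116663, -0.00292454,  0.00167552,
        0.00083423, -0.00153024]), 'joint_torque': array([-4.15710283e-04, -4.92570233e+01, -4.05709399e-01, -3.13391411e+01,
       -6.41583069e-02,  3.95336340e-02,  6.66546907e-05]), 'position': array([0.1868754 , 0.62203315, 0.22159444]), 'tool_rot': array([-4.56650829e-01, -3.10806342e+00,  2.65884040e-03]), 'ft_force': array([-1.1107199 , -0.05445076,  0.33882491]), 'torque': array([0.01496026, 0.03850296, 0.00601696]), 'grip_force': 0.0, 'grip_width': 0.9996243297745775}
```

View pics/top0.png

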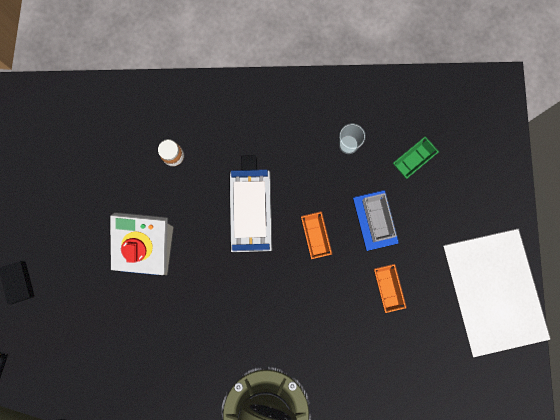

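View pics/scene0.png

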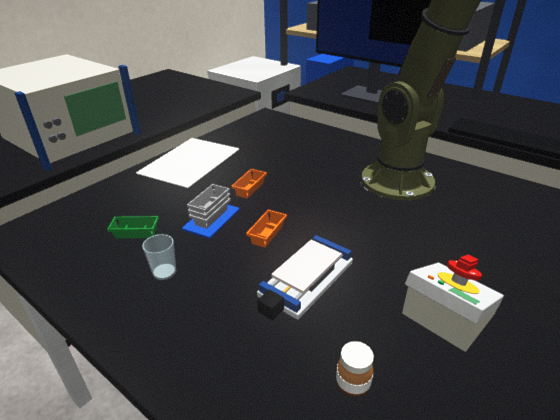

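```bash
python3 - <<'E'
from h import *
im={};C={}
for n in('top','scene'):
    im[n]=cv2.imread(f'pics/{n}0.png'); C[n]=get_calibration(n)
def comps(n,m,box,mn=30):
    x0,y0,x1,y1=box; k=np.zeros(m.shape,np.uint8); k[y0:y1,x0:x1]=m[y0:y1,x0:x1]
    nn,l,s,c=cv2.connectedComponentsWithStats(k,connectivity=4)
    return [(s[i],c[i],(l==i).astype(np.uint8)) for i in range(1,nn) if s[i][4]>mn]
hsv={n:cv2.cvtColor(im[n],cv2.COLOR_BGR2HSV) for n in im}
H=hsv['top'];h,s,v=H[...,0],H[...,1],H[...,2]
def rect(name,m,box,z):
    for st,c,k in comps('top',m,box):
        r=cv2.minAreaRect(cv2.findNonZero(k)); P=np.array([onz('top',C['top'],*p,z) for p in cv2.boxPoints(r)])
        e=P[1]-P[0];g=P[2]-P[1]; 
        if np.linalg.norm(g)>np.linalg.norm(e): e,g=g,e
        print(name,st[4],'px',np.round(r[0],1),'ctr',P.mean(0)[:2].round(4),'L,W',np.linalg.norm(e).round(4),np.linalg.norm(g).round(4),'yaw',np.degrees(np.arctan2(e[1],e[0])).round(1))
rect('plate',(v>170)&(s<40),(225,165,275,260),.048)
rect('stackblue',(h>100)&(h<125)&(s>150),(350,185,405,255),.008)
rect('traygrey',(s<70)&(v>80),(355,185,405,255),.076)
rect('console cream',(v>150)&(s<60),(105,205,180,280),.085)
rect('red',((h<8)|(h>172))&(s>150),(105,205,180,280),.125)
rect('yellow',(h>20)&(h<35)&(s>150),(105,205,180,280),.085)
rect('beaker',(v>90),(330,115,372,160),.085)
c=cv2.resize(im['top'][200:290,95:185],None,fx=6,fy=6,interpolation=cv2.INTER_CUBIC)
d=cv2.resize(im['scene'][245:355,395:510],None,fx=5,fy=5,interpolation=cv2.INTER_CUBIC)
e=cv2.resize(im['top'][180:260,345:410],None,fx=6,fy=6,interpolation=cv2.INTER_CUBIC)
cv2.imwrite('pics/c1.png',np.hstack([c[:,:],e[:480].copy() if 0 else cv2.copyMakeBorder(e,0,60,0,0,0)])[:,:800])
cv2.imwrite('pics/c2.png',d)
E
```

```text
plate 2502 px [250. 211.] ctr [0.5259 0.0317] L,W 0.2118 0.1067 yaw -179.5
stackblue 715 px [375.2 220. ] ctr [ 0.4997 -0.3063] L,W 0.1532 0.0917 yaw -167.9
traygrey 982 px [379.  217.2] ctr [ 0.4983 -0.3044] L,W 0.1163 0.0643 yaw -168.3
console cream 1882 px [136.5 245. ] ctr [0.4378 0.3209] L,W 0.1453 0.142 yaw -0.3
red 443 px [133.3 249.6] ctr [0.4229 0.3173] L,W 0.0598 0.057 yaw -152.8
yellow 251 px [138.9 242.3] ctr [0.444  0.3148] L,W 0.0797 0.049 yaw -126.4
beaker 547 px [350.2 137.2] ctr [ 0.7105 -0.2367] L,W 0.0803 0.0658 yaw -45.6
```

View pics/c1.png

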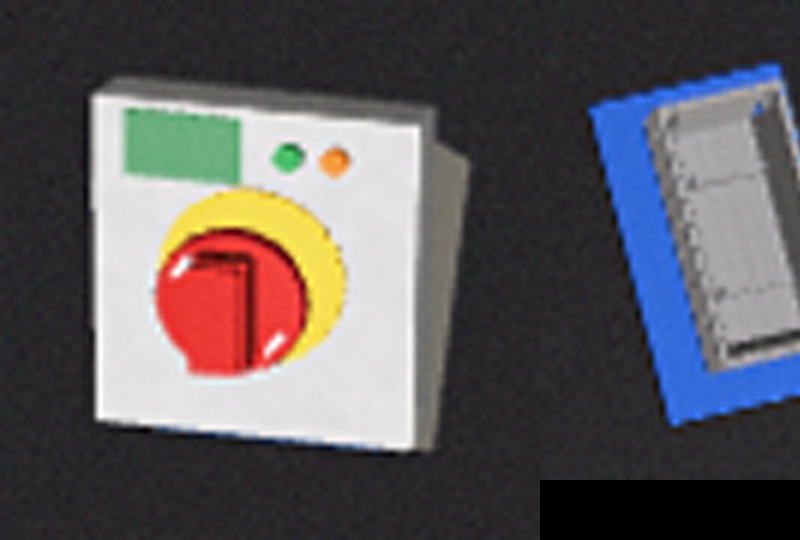

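View pics/c2.png

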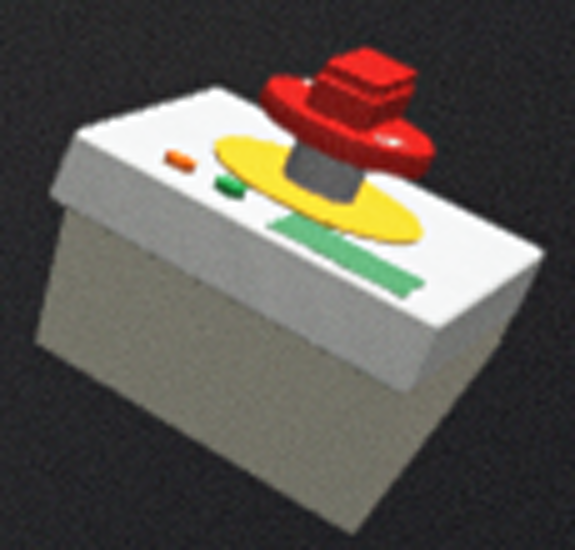

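```bash
python3 - <<'E'
from h import *
im=cv2.imread('pics/top0.png');sc=cv2.imread('pics/scene0.png');T=get_calibration('top');S=get_calibration('scene')
print('plate rows col250',[int(im[r,250].mean()) for r in range(168,256,2)])
print('plate cols row215',[int(im[215,c].mean()) for c in range(226,276)])
cr=lambda a,b:(95+(a+.5)/6-.5,200+(b+.5)/6-.5)
for nm,p,z in[('BL',(95,95),.116),('BR',(425,125),.116),('FL',(95,420),.055),('FR',(415,450),.055),('yel',(253,280),.085)]:
    print(nm,onz('top',T,*cr(*p),z).round(4))
# bottom-edge free check: orange button/other not needed; triangulate rib-top far edge corners later
y=onz('top',T,*cr(253,280),.085)
for yaw in(-3,-5):
    a=np.radians(yaw);n=np.array([-np.sin(.4363)*np.cos(a),-np.sin(.4363)*np.sin(a),np.cos(.4363)])
    s=np.array([np.cos(.4363)*np.cos(a),np.cos(.4363)*np.sin(a),np.sin(.4363)]);hh=np.cross(n,s)
    t=y+.054*n;print(yaw,'top',t.round(4))
    for i in(1,-1):
        for j in(1,-1):
            P=t+i*.025*s+j*.012*hh;u,v=proj('top',T,P);q=proj('scene',S,P)
            print(np.round([(u-95)*6,(v-200)*6,(q[0]-395)*5,(q[1]-245)*5]))
E
```

```text
plate rows col250 [35, 58, 89, 92, 103, 168, 144, 248, 240, 239, 240, 240, 239, 240, 240, 241, 240, 241, 241, 241, 241, 240, 241, 240, 240, 241, 241, 241, 241, 242, 242, 240, 241, 241, 240, 161, 162, 166, 78, 87, 86, 115, 27, 42]
plate cols row215 [40, 35, 40, 32, 134, 229, 226, 184, 237, 241, 241, 241, 241, 240, 241, 240, 240, 241, 241, 240, 241, 240, 241, 242, 240, 240, 241, 242, 241, 241, 240, 240, 240, 241, 241, 241, 241, 242, 249, 145, 166, 221, 222, 220, 167, 61, 37, 37, 42, 39]
BL [0.5107 0.3795 0.116 ]
BR [0.4953 0.2405 0.116 ]
FL [0.3768 0.3959 0.055 ]
FR [0.3613 0.2569 0.055 ]
yel [0.434  0.3202 0.085 ]
-3 top [0.4112 0.3213 0.1339]
[180. 267. 379.  86.]
[239. 269. 314.  58.]
[188. 380. 410.  69.]
[246. 382. 348.  43.]
-5 top [0.4112 0.3221 0.1339]
[180. 266. 379.  87.]
[239. 270. 315.  58.]
[184. 379. 414.  71.]
[242. 383. 353.  44.]
```

```bash
python3 -m crank '[[0,0.2,-0.2,0,0.01],[0,0.4,-0.4,0,0.02],[0,0.6,-0.6,0,0.028],[0,0.8,-0.8,0,0.028],[0,0.95,-0.95,0,0.028]]' 20
python3 -m crank '[[0,0.1,-0.4,0,0],[0,0.1,-0.55,0,0],[0,0.1,-0.55,0,0]]'
python3 - <<'E'
from h import *
im,c=snap('wrist','w1.png'); s=get_state();print(s['position'],s['tool_rot'],c)
T=get_calibration('top')
for p in[(249,181.3),(249,237.3),(233.3,210),(264.8,210)]: print(onz('top',T,*p,.048))
E
```

```text
time: 0.72
position: [0.379, 0.4299, 0.2223]
tool_rot: [0.186, 3.136, -0.001]
ft_force: [0.3, 0.8, -0.5]
grip_width: 0.521
grip_force: 0.0
time: 1.1
position: [0.3985, 0.318, 0.2225]
tool_rot: [0.193, 3.135, -0.002]
ft_force: [0.1, 0.1, 0.1]
grip_width: 0.17
grip_force: 0.0
[0.39748345 0.32094253 0.22261848] [-1.87363412e-01 -3.13587153e+00 -7.55839949e-04] {'fovy': 65.70646984690485, 'cx': 284.2921143609253, 'cy': 210.4458384314709, 'R': array([[ 0.12337683,  0.99235869, -0.00154191],
       [ 0.9584545 , -0.11875866,  0.25934793],
       [ 0.25718306, -0.03347538, -0.96578273]]), 't': array([-0.36347141, -0.37654354,  0.29824081])}
[0.60493154 0.03348344 0.048     ]
[0.45475628 0.0349702  0.048     ]
[0.52819915 0.07593382 0.048     ]
[ 0.52658457 -0.00768617  0.048     ]
```

View pics/w1.png

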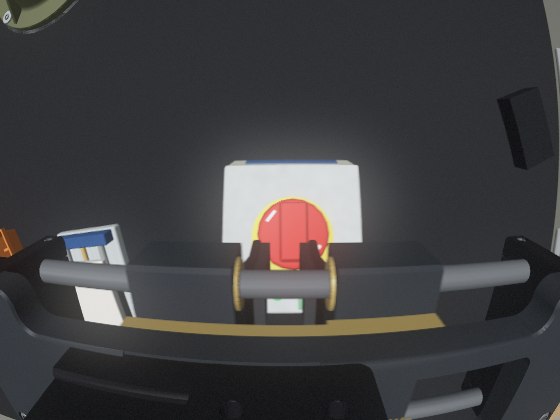

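```bash
python3 - <<'E'
from h import *
im=cv2.imread('pics/w1.png');c=get_calibration('wrist')
h=cv2.cvtColor(im,cv2.COLOR_BGR2HSV);m=((h[...,0]<8)|(h[...,0]>172))&(h[...,1]>120)&(h[...,2]>60)
m[:,:200]=0;m[:,380:]=0
ys,xs=np.nonzero(m);print(xs.min(),xs.max(),ys.min(),ys.max())
g=im[...,2].astype(int)
for r in(206,215,225,235,245):print(r,g[r,276:312])
print([g[r,293] for r in range(194,270,2)])
a=np.radians(-6.5);t=np.array([.4123,.3216,.1344]);s=np.array([.906*np.cos(a),.906*np.sin(a),.4226])
E
```

```text
258 327 199 269
206 [231 231 226 212 207 221 230 232 233 232 232 232 233 233 233 233 233 232
 232 233 233 233 232 232 232 233 232 233 230 216 195 204 223 230 228 226]
215 [233 232 225 211 208 221 229 233 232 233 232 232 232 232 232 233 233 232
 233 233 232 233 233 233 232 233 232 232 230 219 201 197 219 231 230 230]
225 [232 231 224 211 209 217 229 232 232 233 232 233 233 232 233 233 233 233
 232 233 232 232 232 233 232 233 233 233 231 222 200 187 217 230 230 230]
235 [232 232 225 215 207 217 227 232 232 232 232 233 232 232 232 232 232 232
 232 232 233 233 232 232 232 232 232 231 231 223 203 191 213 225 229 229]
245 [231 231 225 215 204 216 226 231 231 232 232 232 232 231 231 231 231 232
 232 231 231 231 224 188 119 104 105 102 102 103 103 103 100  99  99  99]
[np.int64(219), np.int64(225), np.int64(217), np.int64(226), np.int64(209), np.int64(233), np.int64(232), np.int64(232), np.int64(233), np.int64(233), np.int64(232), np.int64(232), np.int64(233), np.int64(232), np.int64(233), np.int64(233), np.int64(232), np.int64(232), np.int64(232), np.int64(233), np.int64(232), np.int64(233), np.int64(232), np.int64(232), np.int64(232), np.int64(232), np.int64(232), np.int64(231), np.int64(231), np.int64(231), np.int64(230), np.int64(230), np.int64(222), np.int64(184), np.int64(213), np.int64(229), np.int64(224), np.int64(195)]
```

```bash
python3 - <<'E'
from h import *
c=get_calibration('wrist')
F=onz('wrist',c,293.3,202.8,.1238);B=onz('wrist',c,293.5,260,.145)
print(F,B,(F+B)/2,np.linalg.norm(B-F))
L=onz('wrist',c,280.2,230,.134);R=onz('wrist',c,306.5,230,.134);print(np.linalg.norm(R-L))
E
```

```text
[0.39202934 0.3281022  0.1238    ] [0.4338425  0.32300781 0.145     ] [0.41293592 0.32555501 0.1344    ] 0.04715647764888772
0.021436249541913602
```

```bash
python3 -m crank '[[0,0.03,0.02,-0.2,0],[0,0.03,0.02,-0.36,0],[0,0.03,0.02,-0.38,0],[0,0.03,0.02,-0.38,0]]'
python3 -m crank '[[0,0,0,-0.01,0],[0,0,0,-0.02,0],[0,0,0,-0.03,0],[0,0,0,-0.04,0]]'
```

```text
time: 1.65
position: [0.4029, 0.3276, 0.1471]
tool_rot: [0.18, 3.136, 0.001]
ft_force: [1.0, 0.7, 0.8]
grip_width: 0.004
grip_force: 0.0
time: 2.15
position: [0.4031, 0.3266, 0.1386]
tool_rot: [0.182, 3.136, 0.0]
ft_force: [-1.0, -0.3, -0.8]
grip_width: 0.006
grip_force: 0.0
```

```bash
python3 -m crank '[[0,0.004,0,-0.009,0],[0,0.008,-0.001,-0.018,0],[0,0.012,-0.001,-0.027,0],[0,0.017,-0.002,-0.036,0],[0,0.017,-0.002,-0.036,0]]'
```

```text
time: 2.78
position: [0.4061, 0.3264, 0.1319]
tool_rot: [-0.182, -3.136, -0.001]
ft_force: [-3.0, -0.5, 4.4]
grip_width: 0.004
grip_force: 2.6
```

```bash
python3 -m crank '[[0,0.004,0,-0.009,0],[0,0.008,-0.001,-0.018,0],[0,0.012,-0.001,-0.027,0],[0,0.017,-0.002,-0.036,0],[0,0.017,-0.002,-0.036,0]]'
python3 -m crank '[[0,0.004,0,-0.009,0],[0,0.008,-0.001,-0.018,0],[0,0.008,-0.001,-0.018,0],[0,0.008,-0.001,-0.018,0]]'
```

```text
time: 3.4
position: [0.4094, 0.326, 0.1248]
tool_rot: [-0.181, -3.136, -0.001]
ft_force: [-2.2, -0.8, 5.5]
grip_width: 0.009
grip_force: 3.1
time: 3.9
position: [0.4109, 0.326, 0.1216]
tool_rot: [-0.181, -3.136, -0.001]
ft_force: [-5.1, -1.8, 9.5]
grip_width: -0.001
grip_force: 4.8
```

```bash
python3 -m crank '[[0,0.004,0,-0.009,0],[0,0.004,0,-0.009,0],[0,0.004,0,-0.009,0]]'
python3 -m crank '[[0,0.002,0,-0.005,0],[0,0.002,0,-0.005,0],[0,0.002,0,-0.005,0]]'
```

```text
time: 4.28
position: [0.4113, 0.3262, 0.1208]
tool_rot: [-0.181, -3.135, -0.001]
ft_force: [-7.7, -2.3, 14.5]
grip_width: 0.007
grip_force: 8.0
time: 4.65
position: [0.4115, 0.3263, 0.1205]
tool_rot: [-0.181, -3.135, -0.002]
ft_force: [-8.4, -3.2, 17.9]
grip_width: 0.007
grip_force: 10.2
```

```bash
python3 -m crank '[[0,-0.006,0,0.013,0],[0,-0.012,0.001,0.027,0],[0,-0.012,0.001,0.027,0]]'
python3 -m crank '[[0,-0.03,0,0.07,0],[0,-0.06,0,0.2,0],[0,-0.06,0,0.4,0],[0,-0.06,0,0.5,0],[0,-0.06,0,0.5,0]]'
python3 - <<'E'
from h import *
im,c=snap('wrist','w2.png');print(get_state()['position'])
g=im[...,2].astype(int)
T,ct=snap('top','t2.png');a=cv2.resize(T[200:290,95:185,::-1],None,fx=4,fy=4)
S,cs=snap('scene','s2.png');b=cv2.resize(S[245:335,395:510,::-1],None,fx=4,fy=4)
cv2.imwrite('pics/c3.png',np.hstack([a,b])[:,:800])
E
```

```text
time: 5.03
position: [0.41, 0.326, 0.1237]
tool_rot: [-0.181, -3.136, -0.001]
ft_force: [-4.2, -1.0, 5.1]
grip_width: 0.003
grip_force: 3.3
time: 5.65
position: [0.3992, 0.3264, 0.2251]
tool_rot: [0.182, 3.133, 0.005]
ft_force: [-0.8, 0.1, -0.2]
grip_width: 0.008
grip_force: 0.0
[0.39845599 0.32585862 0.2235173 ]
```

View pics/c3.png

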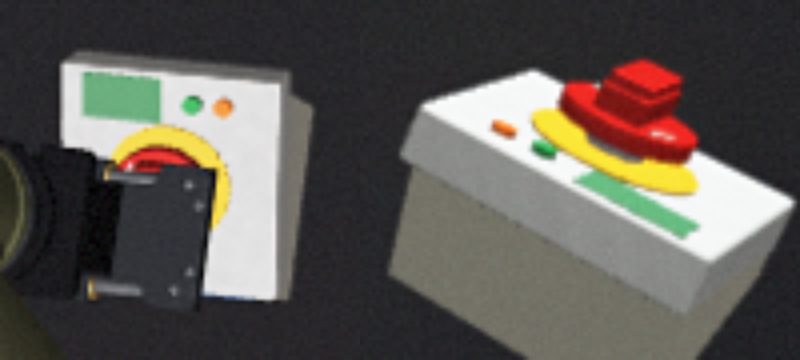

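```bash
python3 -m crank '[[1,0.05,-0.3,0,0.01],[1,0.1,-0.6,0,0.02],[1,0.2,-0.9,0,0.03],[1,0.25,-1,0,0.04]]'
python3 -m crank '[[1,0.05,-0.3,0,0.01],[1,0.1,-0.6,0,0.012],[1,0.2,-0.9,0,0.012],[1,0.25,-1,0,0.012]]'
python3 -m crank '[[1,0,-0.3,0,0],[1,0,-0.6,0,0],[1,0,-0.9,0,0],[1,0,-1,0,0],[1,0,-1,0,0]]'
python3 - <<'E'
from h import *
im,c=snap('wrist','w3.png');print(get_state()['position'],get_state()['tool_rot'])
E
```

```text
time: 6.3
position: [0.4484, 0.1212, 0.222]
tool_rot: [0.207, -3.133, 0.002]
ft_force: [0.1, 0.5, 0.2]
grip_width: 0.371
grip_force: 0.0
time: 6.8
position: [0.4976, -0.0789, 0.2222]
tool_rot: [0.321, -3.124, 0.002]
ft_force: [0.5, 1.1, 0.2]
grip_width: 0.832
grip_force: 0.0
time: 7.42
position: [0.4968, -0.2761, 0.2218]
tool_rot: [0.324, -3.122, 0.0]
ft_force: [0.3, 0.5, -0.6]
grip_width: 0.994
grip_force: 0.0
[ 0.49750524 -0.27403961  0.22187283] [ 3.28211685e-01 -3.12210445e+00 -1.55198653e-03]
```

View pics/w3.png

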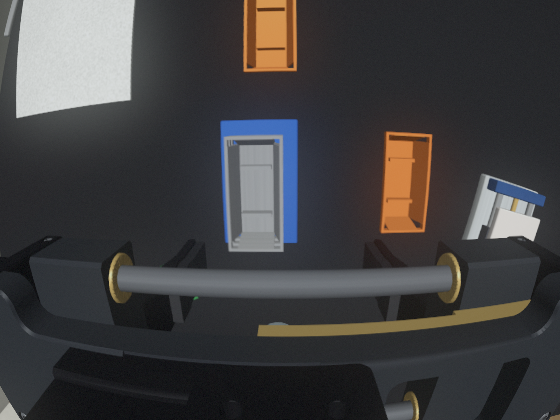

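```bash
python3 - <<'E'
from h import *
c=get_calibration('wrist');im=cv2.imread('pics/w3.png')
h=cv2.cvtColor(im,cv2.COLOR_BGR2HSV);g=((h[...,1]<60)&(h[...,2]>75)).astype(np.uint8)
k=np.zeros_like(g);k[125:258,215:300]=g[125:258,215:300]
k=cv2.morphologyEx(k,cv2.MORPH_CLOSE,np.ones((9,9)))
n,l,s,ce=cv2.connectedComponentsWithStats(k);i=1+s[1:,4].argmax();pts=cv2.findNonZero((l==i).astype(np.uint8))
print(s[i],cv2.minAreaRect(pts))
# rectify mask outline onto z=.076
hull=cv2.convexHull(pts)[:,0]
P=np.array([onz('wrist',c,*p,.076)[:2] for p in hull],np.float32)
r=cv2.minAreaRect(P*1000);print('rim',r)
B=((h[...,0]>100)&(h[...,0]<125)&(h[...,1]>150));B[:,:210]=0;B[:,305:]=0;B[:110]=0
q=cv2.convexHull(cv2.findNonZero(B.astype(np.uint8)))[:,0]
print('blue',cv2.minAreaRect(np.array([onz('wrist',c,*p,.008)[:2] for p in q],np.float32)*1000))
E
```

```text
[ 224  135   60  117 6631] ((253.4545440673828, 193.1359405517578), (116.27529907226562, 58.15633773803711), 89.46454620361328)
rim ((500.9300537109375, -305.195068359375), (116.74311065673828, 56.77272033691406), 12.395788192749023)
blue ((500.2667236328125, -304.89849853515625), (148.9778594970703, 89.5400390625), 12.233786582946777)
```

```bash
python3 -m crank '[[1,0.018,-0.152,-0.1,0],[1,0.018,-0.152,-0.3,0],[1,0.018,-0.152,-0.55,0],[1,0.018,-0.152,-0.6,0],[1,0.018,-0.152,-0.6,0]]'
python3 - <<'E'
from h import *
im,c=snap('wrist','w4.png');
p=[]
for _ in range(3): p.append(get_state()['position'])
print(np.mean(p,0),get_state()['tool_rot'])
E
```

```text
time: 8.1
position: [0.5023, -0.3035, 0.1034]
tool_rot: [0.333, -3.124, -0.001]
ft_force: [0.4, 0.2, 0.0]
grip_width: 0.997
grip_force: 0.0
[ 0.50293548 -0.30434076  0.1045434 ] [-3.32418775e-01  3.12232673e+00 -9.01597517e-04]
```

```bash
python3 -m crank '[[1,-0.005,-0.004,-0.08,0],[1,-0.005,-0.004,-0.15,0],[1,-0.005,-0.004,-0.185,0],[1,-0.005,-0.004,-0.185,0]]' 20
python3 -m crank '[[0.55,0,0,0,0],[0.55,0,0,0,0],[0.55,0,0,0,0],[0.55,0,0,0,0],[0.55,0,0,0,0]]' 20
```

```text
time: 8.65
position: [0.5003, -0.3053, 0.0654]
tool_rot: [0.33, -3.123, -0.001]
ft_force: [0.7, -0.4, 0.3]
grip_width: 0.997
grip_force: 0.0
time: 9.28
position: [0.501, -0.3057, 0.0664]
tool_rot: [-0.33, 3.124, -0.001]
ft_force: [0.3, -1.1, 0.3]
grip_width: 0.637
grip_force: 20.0
```

```bash
python3 -m crank '[[0.5,0,0,0.02,0],[0.5,0,0,0.05,0],[0.5,0,0,0.1,0],[0.5,0,0,0.15,0],[0.5,0,0,0.2,0]]'
python3 -m crank '[[0.5,0,0,0.1,0],[0.5,0,0,0.25,0],[0.5,0,0,0.4,0],[0.5,0,0,0.4,0]]'
python3 - <<'E'
from h import *
im,c=snap('wrist','w5.png');S,cs=snap('scene','s5.png')
a=cv2.resize(S[120:280,100:300,::-1],None,fx=2,fy=2)
cv2.imwrite('pics/c5.png',np.hstack([im[100:420,80:480,::-1],a]));print(get_state()['position'],get_state()['ft_force'])
E
```

```text
time: 9.9
position: [0.501, -0.3055, 0.1071]
tool_rot: [-0.331, 3.124, -0.0]
ft_force: [0.1, -0.7, -1.9]
grip_width: 0.639
grip_force: 20.0
time: 10.4
position: [0.5024, -0.3068, 0.1896]
tool_rot: [-0.33, 3.119, -0.004]
ft_force: [-0.1, -0.6, -2.4]
grip_width: 0.636
grip_force: 20.0
[ 0.50069528 -0.30527368  0.18615581] [ 0.55107511  0.27028638 -3.18815872]
```

View pics/c5.png

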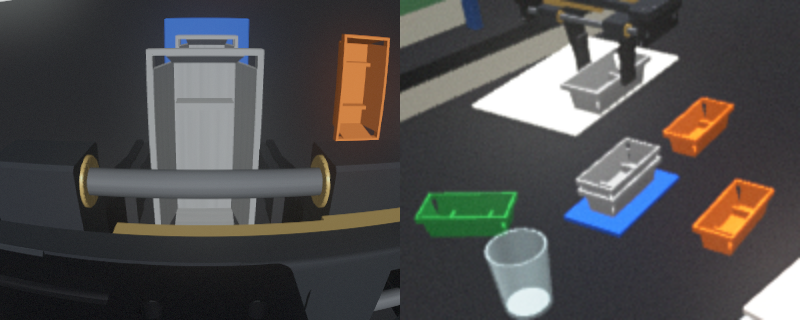

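```bash
python3 -m crank '[[0.5,0.03,0.15,0,-0.01],[0.5,0.06,0.35,0,-0.02],[0.5,0.1,0.6,0,-0.03],[0.5,0.14,0.85,0,-0.035],[0.5,0.14,1,0,-0.035]]'
python3 -m crank '[[0.5,0,0.25,0,0],[0.5,0,0.5,0,0],[0.5,0,0.65,0,0],[0.5,0,0.695,0,0],[0.5,0,0.695,0,0]]'
python3 - <<'E'
from h import *
im,c=snap('wrist','w6.png');print(get_state()['position'],get_state()['tool_rot'])
# gray profile for the plate and for the tray
S,cs=snap('scene','s6.png');T,ct=snap('top','t6.png')
a=cv2.resize(S[180:340,230:380,::-1],None,fx=2,fy=2);cv2.imwrite('pics/c6.png',np.hstack([im[100:420,40:520,::-1],a]))
E
```

```text
time: 11.12
position: [0.5283, -0.1017, 0.1845]
tool_rot: [-0.009, -3.139, -0.001]
ft_force: [-0.0, 1.0, -2.4]
grip_width: 0.635
grip_force: 20.0
time: 11.75
position: [0.5283, 0.0328, 0.1854]
tool_rot: [-0.014, -3.14, 0.002]
ft_force: [0.8, -1.2, -1.8]
grip_width: 0.637
grip_force: 20.0
[0.52854463 0.03174121 0.18564717] [-1.68785648e-02 -3.14066042e+00  1.94125741e-03]
```

View pics/c6.png

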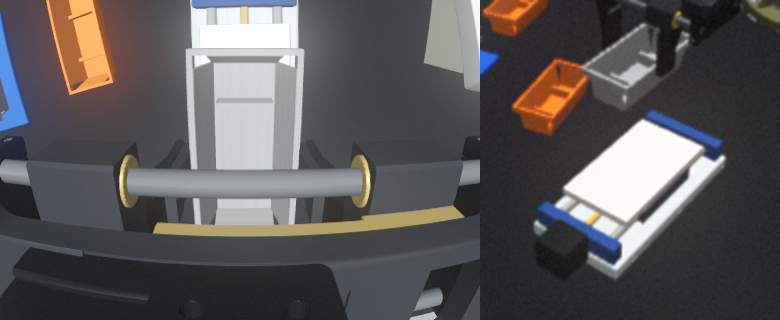

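```bash
python3 - <<'E'
from h import *
c=get_calibration('wrist');im=cv2.imread('pics/w6.png').mean(2).astype(int)
print(im[130,234:246],im[130,324:336],im[116:132,285],im[200,222:232],im[200,336:350])
for p in[(239.5,130),(329.5,130),(285,124)]:print(onz('wrist',c,*p,.048))
for p in[(240,124.5),(330,124.5)]:print(onz('wrist',c,*p,.048))
z=.1856+.0095
for p in[(227,149),(343,149)]:print('rim',onz('wrist',c,*p,z))
E
```

```text
[241 241 241 243 245 231 254 255 255 255 255 255] [255 255 255 255 255 236 232 245 245 247 246 245] [212 211 212 212 212 212 213 212 255 255 255 255 255 255 255 255] [ 85  86  88  87  89 181 208 208 208 209] [201 209 209 209 209 209 146  97  93  90  91  90  89  89]
[ 0.46218786 -0.01032481  0.048     ]
[0.4632389  0.07254242 0.048     ]
[0.45764509 0.03163402 0.048     ]
[ 0.45708949 -0.0097301   0.048     ]
[0.45811756 0.0730089  0.048     ]
rim [0.46940071 0.00378545 0.1951    ]
rim [0.47008653 0.05893174 0.1951    ]
```

```bash
python3 -m crank '[[0.5,0.015,0,-0.1,0],[0.5,0.015,0,-0.25,0],[0.5,0.015,0,-0.4,0],[0.5,0.015,0,-0.5,0],[0.5,0.015,0,-0.52,0]]'
python3 -m crank '[[0.5,0,0,-0.01,0],[0.5,0,0,-0.015,0],[0.5,0,0,-0.015,0],[0.5,0,0,-0.015,0]]'
```

```text
time: 12.52
position: [0.5308, 0.0319, 0.0809]
tool_rot: [-0.018, -3.139, 0.002]
ft_force: [-0.3, -0.3, -2.7]
grip_width: 0.638
grip_force: 20.0
time: 13.02
position: [0.5321, 0.0336, 0.0796]
tool_rot: [0.014, 3.141, 0.001]
ft_force: [-0.2, 0.5, -2.4]
grip_width: 0.641
grip_force: 20.0
```

```bash
python3 -m crank '[[0.5,0,0,-0.005,0],[0.5,0,0,-0.01,0],[0.5,0,0,-0.015,0],[0.5,0,0,-0.015,0]]'
python3 -m crank '[[0.5,0,0,-0.004,0],[0.5,0,0,-0.004,0],[0.5,0,0,-0.004,0]]'
```

```text
time: 13.52
position: [0.5317, 0.0335, 0.076]
tool_rot: [-0.014, -3.141, 0.0]
ft_force: [-0.4, 0.3, -1.8]
grip_width: 0.64
grip_force: 20.0
time: 13.9
position: [0.5318, 0.0335, 0.0754]
tool_rot: [0.014, 3.141, 0.0]
ft_force: [0.3, 0.4, -2.6]
grip_width: 0.644
grip_force: 20.0
```

```bash
python3 -m crank '[[0.5,0,0,-0.004,0],[0.5,0,0,-0.004,0],[0.5,0,0,-0.004,0]]'
python3 -m crank '[[0.5,0,0,-0.003,0],[0.5,0,0,-0.003,0],[0.5,0,0,-0.003,0]]'
```

```text
time: 14.28
position: [0.5319, 0.0335, 0.0747]
tool_rot: [0.014, 3.141, 0.0]
ft_force: [0.5, -0.7, -1.5]
grip_width: 0.637
grip_force: 20.0
time: 14.65
position: [0.532, 0.0335, 0.0745]
tool_rot: [0.014, 3.141, 0.001]
ft_force: [-1.8, 0.1, 5.0]
grip_width: 0.641
grip_force: 20.0
```

```bash
python3 -m crank '[[0.66,0,0,0.002,0],[0.7,0,0,0.002,0],[0.8,0,0,0.002,0],[0.95,0,0,0.002,0],[0.95,0,0,0.002,0]]'
python3 -m crank '[[0.95,0,0,0.1,0],[0.95,0,0,0.3,0],[0.95,0,0,0.5,0],[0.95,0,0,0.55,0],[0.95,0,0,0.55,0]]'
python3 - <<'E'
from h import *
im,c=snap('wrist','w7.png');print(get_state()['position'])
def edges(z,pts):
    return [onz('wrist',c,*p,z).round(4) for p in pts]
h=cv2.cvtColor(im,cv2.COLOR_RGB2HSV)
g=im.mean(2).astype(int)
cv2.imwrite('pics/c7.png',cv2.resize(im[90:260,180:400,::-1],None,fx=3,fy=3))
E
```

```text
time: 15.28
position: [0.5318, 0.0335, 0.0743]
tool_rot: [0.014, 3.141, 0.0]
ft_force: [0.1, -0.4, -1.0]
grip_width: 0.916
grip_force: 0.0
time: 15.9
position: [0.5319, 0.0337, 0.1844]
tool_rot: [0.014, 3.141, 0.001]
ft_force: [-0.4, 0.6, 0.7]
grip_width: 0.95
grip_force: 0.0
[0.53122544 0.03356694 0.18343215]
```

View pics/c7.png

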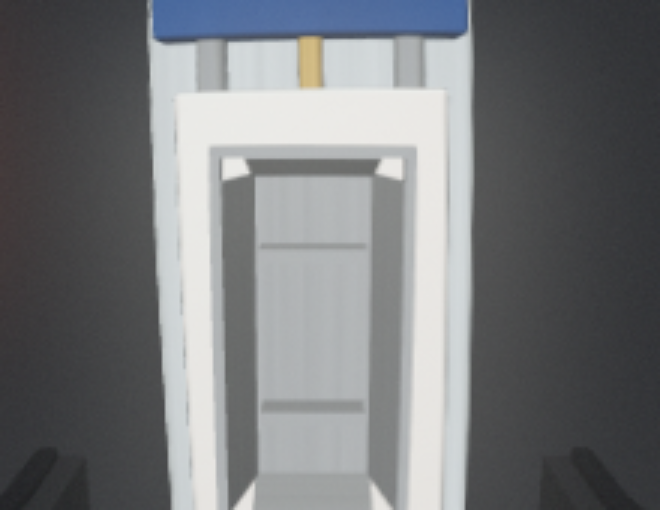

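```bash
python3 - <<'E'
from h import *
c=get_calibration('wrist')
w=lambda a,b,z:onz('wrist',c,180+a/3-.33,90+b/3-.33,z).round(4)
print('rim',w(210,147,.084),w(416,147,.084)); print('plate',w(177,92,.048),w(446,90,.048)); 
print('sides',w(184,250,.048),w(445,250,.048),w(211,250,.084),w(413,250,.084))
E
```

```text
rim [0.4715 0.0052 0.084 ] [0.472  0.0604 0.084 ]
plate [ 0.4557 -0.0084  0.048 ] [0.4559 0.0733 0.048 ]
sides [ 0.5046 -0.0075  0.048 ] [0.5054 0.0734 0.048 ] [0.4996 0.0048 0.084 ] [0.5001 0.0597 0.084 ]
```

```bash
python3 -m crank '[[0.95,-0.05,0.2,0,-0.005],[0.9,-0.1,0.45,0,-0.01],[0.7,-0.2,0.7,0,-0.0165],[0.55,-0.3,0.9,0,-0.0165],[0.55,-0.4,1,0,-0.0165]]' 25
python3 -m crank '[[0.55,-0.1,0.2,0,0],[0.55,-0.15,0.4,0,0],[0.55,-0.155,0.45,0,0],[0.55,-0.155,0.45,-0.1,0],[0.55,-0.155,0.45,-0.1,0]]'
python3 - <<'E'
from h import *
im,c=snap('wrist','w8.png');s=get_state();print(s['position'],s['tool_rot'],s['joint_positions'].round(2))
g=im[...,0].astype(int)
for r in(200,215,230):print(r,g[r,268:322])
print([int(g[r,293]) for r in range(180,280,2)])
E
```

```text
time: 16.58
position: [0.4495, 0.2356, 0.1822]
tool_rot: [-0.171, -3.134, 0.003]
ft_force: [-0.2, 0.4, -0.1]
grip_width: 0.642
grip_force: 0.0
time: 17.2
position: [0.4198, 0.3215, 0.1617]
tool_rot: [-0.178, -3.133, 0.007]
ft_force: [0.3, -0.6, 0.7]
grip_width: 0.553
grip_force: 0.0
[0.42043059 0.3219995  0.16290998] [-0.1787957  -3.13451597  0.00453284] [-1.03  0.11  0.34  1.84 -0.04  1.21  0.79]
200 [220 199 200 218 229 228 228 229 229 229 228 228 229 228 229 229 229 229
 228 228 228 229 229 229 229 229 228 229 228 228 229 229 224 200 177 200
 219 218 214 206 199 216 231 231 232 232 232 232 231 231 226 218 214 215]
215 [219 195 196 220 229 229 229 229 229 229 229 229 229 229 229 229 229 229
 229 230 229 228 229 229 229 229 229 229 229 229 229 228 226 204 170 184
 214 227 227 227 227 227 227 226 226 226 226 226 226 225 225 223 219 215]
230 [203 202 198 223 229 229 229 229 229 229 229 229 229 229 229 229 229 229
 229 229 228 229 229 229 229 229 229 229 229 228 228 229 224 207 171 184
 205 227 227 226 226 226 226 225 225 225 225 225 224 225 224 224 224 224]
[214, 215, 215, 215, 215, 232, 232, 224, 219, 204, 229, 229, 229, 229, 229, 229, 228, 229, 229, 229, 229, 229, 229, 229, 229, 229, 229, 228, 229, 228, 227, 228, 228, 227, 227, 228, 227, 227, 227, 227, 227, 226, 226, 226, 206, 119, 119, 125, 129, 132]
```

View pics/w8.png

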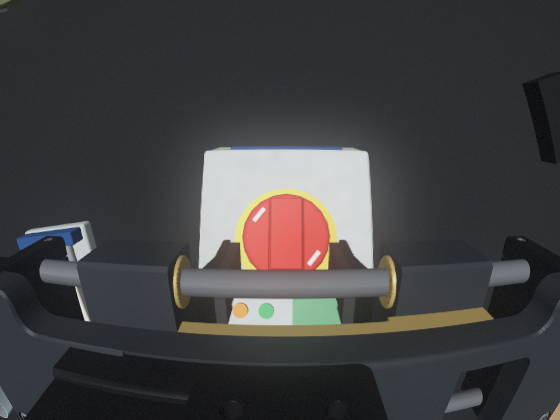

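```bash
python3 - <<'E'
from h import *
c=get_calibration('wrist')
F=onz('wrist',c,286,198.5,.1132);print(F,onz('wrist',c,269.7,225,.122),onz('wrist',c,302.2,225,.122))
a=np.radians(-6.5);print(F+.0235*np.array([.906*np.cos(a),.906*np.sin(a),.4226]))
E
```

```text
[0.39931893 0.32439898 0.1132    ] [0.4138312  0.31195727 0.122     ] [0.41625465 0.33316873 0.122     ]
[0.42047307 0.32198877 0.1231311 ]
```

```bash
python3 -m crank '[[0.55,0.012,0.002,-0.1,0],[0.55,0.012,0.002,-0.18,0],[0.55,0.012,0.002,-0.23,0],[0.55,0.012,0.002,-0.235,0],[0.55,0.012,0.002,-0.235,0]]' 25
python3 -m crank '[[0.2,0,0,0,0],[0.2,0,0,0,0],[0.2,0,0,0,0],[0.2,0,0,0,0]]' 25
```

```text
time: 17.88
position: [0.4235, 0.3241, 0.1178]
tool_rot: [0.177, 3.136, 0.001]
ft_force: [-0.3, 1.0, 0.6]
grip_width: 0.55
grip_force: 0.0
time: 18.38
position: [0.4232, 0.3224, 0.1175]
tool_rot: [-0.178, -3.136, 0.004]
ft_force: [-1.1, -4.5, 4.7]
grip_width: 0.261
grip_force: 25.0
```

```bash
python3 -m crank '[[0.4,0,0,0,0],[0.4,0,0,-0.015,0],[0.4,0,0.003,-0.018,0],[0.4,0,0.003,-0.018,0]]' 25
python3 -m crank '[[0.2,0,0,0,0],[0.2,0,0,0,0],[0.2,0,0,0,0]]' 25
```

```text
time: 18.88
position: [0.423, 0.325, 0.1136]
tool_rot: [-0.176, -3.137, -0.001]
ft_force: [-0.3, -1.0, -0.8]
grip_width: 0.395
grip_force: 0.0
time: 19.25
position: [0.423, 0.3224, 0.1136]
tool_rot: [-0.178, -3.135, 0.005]
ft_force: [-1.4, -4.6, 3.3]
grip_width: 0.271
grip_force: 25.0
```

```bash
python3 -m crank '[[0.2,0,-0.01,0,-0.02],[0.2,0,-0.01,0,-0.04],[0.2,0,-0.01,0.003,-0.06],[0.2,0,-0.01,0.006,-0.08],[0.2,0,-0.01,0.008,-0.1]]'
```

```text
time: 19.88
position: [0.4226, 0.3227, 0.1156]
tool_rot: [-1.142, -2.926, 0.0]
ft_force: [-2.8, -1.5, 2.8]
grip_width: 0.268
grip_force: 26.6
```

```bash
python3 -m crank '[[0.2,0,0,0.002,-0.02],[0.2,0,0,0.004,-0.04],[0.2,0,0,0.006,-0.062],[0.2,0,0,0.006,-0.062]]'
python3 -m crank '[[0.6,0,0,0.0,0],[0.6,0,0,0,0],[0.6,0,0,0.05,0],[0.6,-0.01,0,0.15,0],[0.6,-0.02,0,0.3,0]]'
```

```text
time: 20.38
position: [0.4218, 0.3225, 0.1171]
tool_rot: [-1.682, -2.651, 0.003]
ft_force: [-5.6, -2.8, 5.8]
grip_width: 0.281
grip_force: 27.0
time: 21.0
position: [0.4187, 0.3223, 0.1766]
tool_rot: [-1.683, -2.653, 0.002]
ft_force: [0.4, -0.1, 0.4]
grip_width: 0.599
grip_force: 0.0
```

Back off clear of everything and look.

```bash
python3 -m crank '[[0.6,-0.1,0.2,0.2,0],[0.6,-0.1,0.45,0.2,0],[0.6,-0.1,0.7,0.2,0],[0.6,-0.1,0.9,0.2,0],[0.6,-0.1,0.9,0.2,0]]'
python3 - <<'E'
from h import *
T,ct=snap('top','t9.png');S,cs=snap('scene','s9.png')
a=cv2.resize(T[120:300,90:410,::-1],None,fx=1.7,fy=1.7,interpolation=cv2.INTER_CUBIC)
b=cv2.resize(S[245:345,395:510,::-1],None,fx=2,fy=2);b=cv2.copyMakeBorder(b,0,a.shape[0]-b.shape[0],0,0,0)
cv2.imwrite('pics/c9.png',np.hstack([a,b]));print(a.shape)
cv2.imwrite('pics/c9.png',np.hstack([a,b])[:,:800])
E
```

```text
time: 21.62
position: [0.3972, 0.5061, 0.2154]
tool_rot: [-1.676, -2.656, 0.001]
ft_force: [-0.4, 0.7, -0.1]
grip_width: 0.602
grip_force: 0.0
(306, 544, 3)
```

View pics/c9.png

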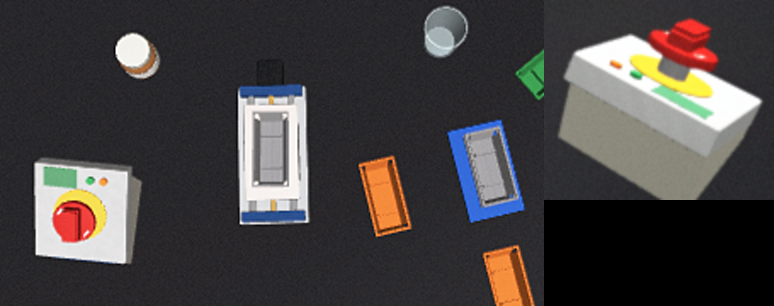

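```bash
python3 -m crank '[[0.6,0,0,0,0],[0.6,0,0,0,0],[0.6,0,0,0,0],[0.6,0,0,0,0],[0.6,0,0,0,0]]'; python3 -c "
from h import *
from bench import close_job
a=cv2.imread('pics/s0.png') if 0 else cv2.imread('pics/scene0.png');b=get_image('scene')[:,:,::-1]
def red(i):
    h=cv2.cvtColor(np.ascontiguousarray(i[240:300,430:500]),cv2.COLOR_BGR2HSV);m=((h[...,0]<8)|(h[...,0]>172))&(h[...,1]>150);y,x=np.nonzero(m);return x.mean(),y.mean(),m.sum()
print(red(a),red(b),red(cv2.imread('pics/s2.png')))
print(close_job())"
```

```text
time: 22.35
position: [0.3992, 0.5025, 0.2166]
tool_rot: [1.683, 2.653, 0.0]
ft_force: [0.9, 0.8, 0.3]
grip_width: 0.602
grip_force: 0.0
(np.float64(35.52057245080501), np.float64(26.821109123434706), np.int64(559)) (np.float64(35.47292418772563), np.float64(26.853790613718413), np.int64(554)) (np.float64(32.95306859205776), np.float64(32.15703971119134), np.int64(554))
the job is handed in; nothing more can be done
None
```

The job is done and handed in at about 22 s: I pressed the stop until it latched, set only the top tray down within about 1 mm of the carriage plate's centre and lengthwise, then turned the knob clockwise, and the camera shows the stop back at its starting height.

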